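Start a coach screw in the drilling-board fence

TASK

The angle-iron fence on the drilling board still lacks its second screw: take the hex-headed coach screw from the drilled wooden stand and set its point in the empty fence hole. Push it firmly down while turning it clockwise one full turn, so that it cuts its first thread; too light a push and it only spins, too hard and the timber splits. Leave it standing upright in the hole on its own, and everything else where it is.

Things in the scene. Friction and masses are not known exactly. Their poses are not given: they have to be found in the camera images.
- screw_head (a point): Centre of the head of the loose coach screw (the only loose fastener with a six-sided head): hexagon 17 mm across flats, 7 mm high; shank 10 mm thick, 60 mm long below the head; 45 g. z runs up the screw; flats face its +x, -x and every 60 degrees round. At first it stands upright, point down, in one of the stand's three holes, head centre 83.5 mm above the bench
- screw_tip (a point): The lower end of the same screw, on its axis, 63.5 mm below the head centre. The shank is 10 mm thick to within 6 mm of this end, then tapers to a blunt cutting point about 8 mm thick
- fence_hole (a point): Centre of the mouth of the empty hole in the fence, level with the top of the flat flange, 44 mm above the bench. 11.5 mm across through the 4 mm steel flange, then 11 mm in the timber. The screw's point first stops 8 to 19 mm below the mouth, where it meets uncut wood; this depth cannot be seen and differs each time. The wood gives about 1 mm per 15 N
- thread_feed (a joint): How far the screw has threaded itself in, m: 0 at first. Once the point bites (within a quarter turn), turning clockwise seen from above under a steady push of 14 to 18 N draws it in 4.5 mm per turn against about 0.05 N m. Below about 10 N the point rides up and skips round without going in. Over 30 N on the screw, sideways jamming included, splits the timber
- drill_board: Pine board 180 x 260 x 40 mm clamped to the bench, origin under its middle. Strap clamps on its +x edge at y = -95 and +95 mm, studs 78 mm high. On it a steel angle: flange 40 mm wide, 4 mm thick, 220 mm long (x +2 to +42 mm), upright leg 25 mm high at x +2 to +6 mm. Empty hole at (+22, -80) mm; at (+22, +80) mm a coach screw already driven home
- bolt_stand: Drilled hardwood block 60 x 240 x 45 mm fixed to the bench, origin under its middle, long along its y. Three upright holes 12.5 mm across and 25 mm deep at y = -75, 0 and +75 mm, each with one fastener in it
- carriage_head (a point): Head of a carriage bolt in the stand: round dome 23 mm across, 78 mm above the bench. Leave it alone
- cap_head (a point): Head of a socket cap screw in the stand: round, 16 mm across, 10 mm high, middle 80 mm above the bench. Leave it alone
- flat_bar: Steel bar 40 x 100 x 8 mm lying on the drilling board in front of the fence; origin under its middle. Leave it alone
- spanner: Spanner 200 mm long lying on the bench. Leave it alone
- hammer: Hammer 280 mm long lying on the bench. Leave it alone
- try_square: Engineer's square 130 x 100 mm lying on the bench. Leave it alone
- centre_punch: Centre punch 120 mm long lying on the bench. Leave it alone
- chuck_key: Drill chuck key 75 mm long lying on the bench. Leave it alone
- oil_bottle: Amber oil bottle 56 mm across, 150 mm high, standing on the bench. Leave it alone

How it is judged:
On the way, in this order (a step that is already met when the one before it is completed fails the run):
1. the coach screw stands upright with its point at least 8 mm down in the empty fence hole (horizontal distance between screw_tip and fence_hole below 0.005 m and z of screw_tip in the frame of fence_hole below -0.008 m and angle between screw_head's own z axis and vertical below 0.2 rad), for 0.1 s.
2. pressed and turned clockwise, it has cut its first thread: drawn in by more than 3.2 mm (0.7 of a turn) (value of joint thread_feed above 0.0032 m), for 0.1 s.
At the end, for the whole second after the job is handed in: The coach screw has threaded itself at least 3.2 mm (0.7 of a turn) into the timber of the fence hole and stands there on its own, point more than 12 mm below the hole's mouth and within 5 mm of its axis, leaning less than 0.15 rad, let go; the other fasteners and tools are where they were (value of joint thread_feed above 0.0032 m and horizontal distance between screw_tip and fence_hole below 0.005 m and z of screw_tip in the frame of fence_hole below -0.012 m and angle between screw_head's own z axis and vertical below 0.15 rad); the robot touches nothing.
It fails at once if the screw bears on the board with more than 30 N (the timber splits) (contact force between coach_screw and drill_board above 30 N).
It fails at once if another fastener is moved by more than 15 mm (distance of any of carriage_head, cap_head from where it was at the start of the episode above 0.015 m).
It fails at once if a bystander is moved by more than 15 mm (distance of any of flat_bar, spanner, hammer, try_square, centre_punch, chuck_key, oil_bottle from where it was at the start of the episode above 0.015 m).
It also fails if it takes over 72 s, if anything falls off the work surface, if the arm or the gripper's body presses on something with over 40 N, if the wrist force passes 120 N, or if a joint passes its speed limit or range.

ROBOT

A 6-joint arm with a two-finger parallel gripper is mounted at the origin on the work surface. World frame = base frame: x ahead of the robot, y to its left, z up, the work surface at z = 0. Lengths are in m, angles in rad, forces in N, time in s.
With the tool pointing down it reaches from about 0.375 to 0.925 m from the base axis. Payload 5.7 kg.
Tool frame: the origin (TCP) lies midway between the tips of the shut fingers; the grasp point (between the pads) lies 19 mm behind it; z points along the fingers, y is the line along which they close (so a half turn about z gives the same grasp; the last joint's range is limited). The gripper opens to 88 mm and grips with 3 to 60 N. Pads are 20 mm wide; open, the fingers measure 115 mm over their backs; the gripper's body (75 mm by 178 mm) begins 61 mm behind the grasp point.
Start: joints at [-1.263, 0.359, 1.51, -0, 1.272, -0.115], TCP at [0.246, -0.547, 0.223] pointing down, gripper open.
Joint ranges: [-2.97, 2.97], [-1.01, 2.36], [0.21, 2.38], [-0.96, 4.11], [0.2, 2.71], [-2.98, 2.98]. Speed limits (rad/s): [2.39, 2.39, 3.14, 3.14, 3.14, 3.14].

INTERFACE

Orientations are given as a unit quaternion [x, y, z, w].
In Python, from bench import move_ptp, servo_line, goto_joints, move_gripper, sleep, inverse_kinematics, capture, PlanningError, close_job, spot_in, silhouettes, current_clock, current_joint_pos, current_qvel, current_joint_torque, current_position, current_orientation, current_force, current_torque, current_finger_gap, current_grip_force gives the robot as it stands. Calls block until the motion is done:
- move_ptp(position, orientation): joint-space move of the TCP to a pose.
- servo_line(position, orientation=None, rate=0.15, contact_N=None): straight line of the TCP; orientation=None keeps the orientation; rate is the mean speed in m/s. With contact_N (N) it stops when the force on the tool has changed by that much, and returns True; else False.
- goto_joints(angles): joint-space move.
- move_gripper(opening): finger opening in m; the grip force is fixed at half the most; returns when the fingers have stopped.
- sleep(seconds).
- inverse_kinematics(position, orientation): joint angles nearest the present ones, or None.
- capture(name): name is "scene" or "top" or "wrist"; returns a dict with "image" (400x640x3 uint8, blue, green, red), "range_z" (400x640 float32, m along the optical axis (not along the pixel's ray), 0 where there is no reading), "intrinsics" (3x3 intrinsics, pixels), "R" (3x3) and "t" (3): a world point X has camera coordinates R X + t. Camera axes: x right, y down, z forward; pixel columns grow to the right and rows downward; lengths in m; the calibration is good to about 2 mm. The wrist camera is an equidistant fisheye: a pixel r from the principal point sees the ray r / f radians off the axis. A picture is of the moment at which its call begins.
A pose or a line that the arm cannot do raises PlanningError and nothing moves.
- close_job(): hands the job in; it is judged then, once.
Trained networks look in the newest picture that a camera, given by its name, has taken for a name from the list of things; names that differ only in an ending like _2 or _b are one class to them, and where a whole thing is asked for, a point or a joint stands for the part that bears it (a point fixed in the world has none). Each returns a list of dicts, best first, with "conf" (0 to 1); they miss things now and then, are a little off and sometimes report something else, mostly with a low value. They report only what shows in the picture. A call takes as long as a camera call.
- spot_in(camera, query): "xy" ([column, row] in pixels, amid what is visible of it).
- silhouettes(camera, query): "region" (400x640 bool, what is visible of it) and "xy" ([column, row] in pixels, amid what is visible of it).
Readings, each from a call of its own:
- current_clock(): time.
- current_joint_pos(): joint angles.
- current_qvel(): joint speeds.
- current_joint_torque(): joint torques, N m.
- current_position(): TCP position.
- current_orientation(): TCP orientation.
- current_force(): force on the tool from outside, world axes, zero at the start.
- current_torque(): the same for the moment, N m.
- current_finger_gap(): finger opening in m.
- current_grip_force(): force on a finger pad.
Only numpy, scipy, OpenCV 4.12 (cv2) and the standard library are available. Lean on these libraries where they do the work, as an engineer would, in place of code of your own. Each camera call takes 0.05 s, during which the arm holds its last target. There are 200 camera calls.

## Working session

There is one attempt and no reset: what is moved stays moved. The work goes in short steps, each a Python script; the robot and the scene stay as the last script left them, time stands still between calls to the robot, and variables do not carry over. Pictures are saved under pics/ and viewed, at most 10 in all, crops included, and the job is handed in when it is done.

```bash
ls; mkdir -p pics
cat > h.py <<'E'
import numpy as np, cv2
from bench import *
from scipy.spatial.transform import Rotation as Rn
def ray_at_z(c,uv,z):
    K=c["intrinsics"];d=np.array([(uv[0]-K[0,2])/K[0,0],(uv[1]-K[1,2])/K[1,1],1.])
    R=np.array(c["R"]);t=np.array(c["t"]);o=-R.T@t;w=R.T@d
    return o+w*(z-o[2])/w[2]
def cloud(c):
    K=c["intrinsics"];Z=c["range_z"];v,u=np.mgrid[:400,:640]
    P=np.stack([(u-K[0,2])/K[0,0]*Z,(v-K[1,2])/K[1,1]*Z,Z],-1)
    return (P-np.array(c["t"]))@np.array(c["R"])
E
python3 - <<'E'
from h import *
for n in("top","scene"):
    c=capture(n);cv2.imwrite(f"pics/{n}.png",c["image"])
    R=np.array(c["R"]);print(n,-R.T@c["t"],c["intrinsics"][0])
    for q,z in(("screw_head",.087),("carriage_head",.078),("cap_head",.085),("fence_hole",.044),("drill_board",.04),("bolt_stand",.045)):
        for d in spot_in(n,q)[:3]: print(q,round(d["conf"],2),np.round(d["xy"],1),ray_at_z(c,d["xy"],z).round(4))
print(current_clock(),current_orientation(),current_finger_gap())
E
```

```text
pics
top [0.47270978 0.01572422 1.48213367] [492.18683189   0.         325.54434275]
screw_head 0.54 [429.6 212.8] [ 0.5195 -0.2773  0.087 ]
carriage_head 0.57 [404.6 205.1] [ 0.5426 -0.2083  0.078 ]
cap_head 0.3 [273.7 201.5] [0.5566 0.1647 0.085 ]
fence_hole 0.88 [269.7 199.8] [0.5642 0.1808 0.044 ]
fence_hole 0.64 [264.8 220.4] [0.5041 0.1953 0.044 ]
drill_board 0.7 [272.  202.7] [0.5559 0.1745 0.04  ]
bolt_stand 0.83 [394.3 205.4] [ 0.5437 -0.1835  0.045 ]
bolt_stand 0.49 [463.9 268.8] [ 0.3575 -0.3815  0.045 ]
bolt_stand 0.19 [403.2 205.8] [ 0.5422 -0.2095  0.045 ]
scene [ 1.10195126 -0.20571822  0.96333472] [399.36580729   0.         321.04579192]
fence_hole 0.78 [366.2 192.7] [0.5882 0.1767 0.044 ]
drill_board 0.9 [362.4 193.1] [0.5823 0.1683 0.04  ]
bolt_stand 0.93 [232.8 242.1] [ 0.5664 -0.2078  0.045 ]
bolt_stand 0.73 [284.8 301.9] [ 0.7722 -0.1512  0.045 ]
0.7 [ 9.77742545e-01  2.09808280e-01  1.25161400e-05 -3.33635436e-05] 0.08778056289024191
```

Run:
```python
import cv2,numpy as np
a=cv2.imread("pics/top.png")
x=cv2.resize(a[150:260,220:370],None,fx=5.3,fy=5.3,interpolation=2)[:,:795]
cv2.imwrite("pics/t1.png",x)
cv2.imwrite("pics/t2.png",cv2.resize(a[150:280,340:500],None,fx=4.6,fy=4.6,interpolation=2))
```

```text
(no output)
```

View pics/top.png

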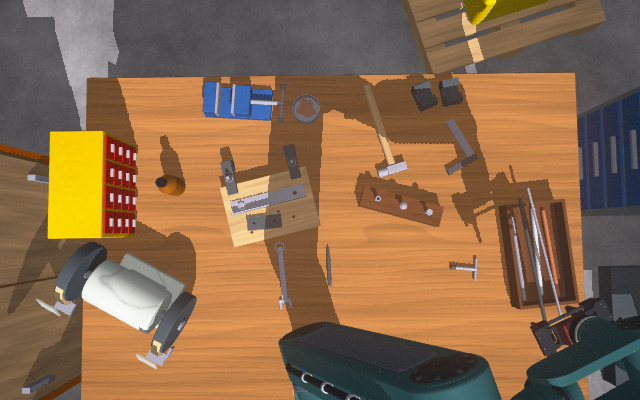

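View pics/scene.png

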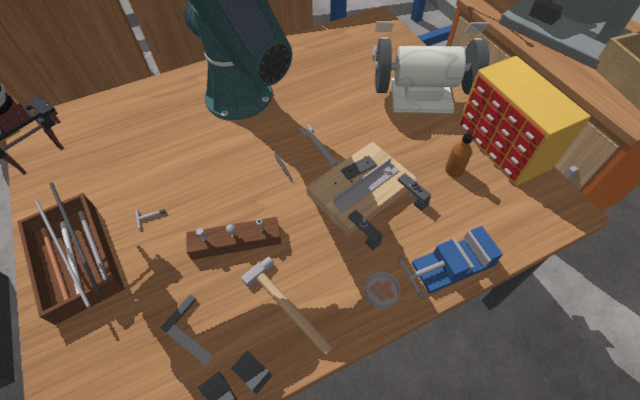

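View pics/t1.png

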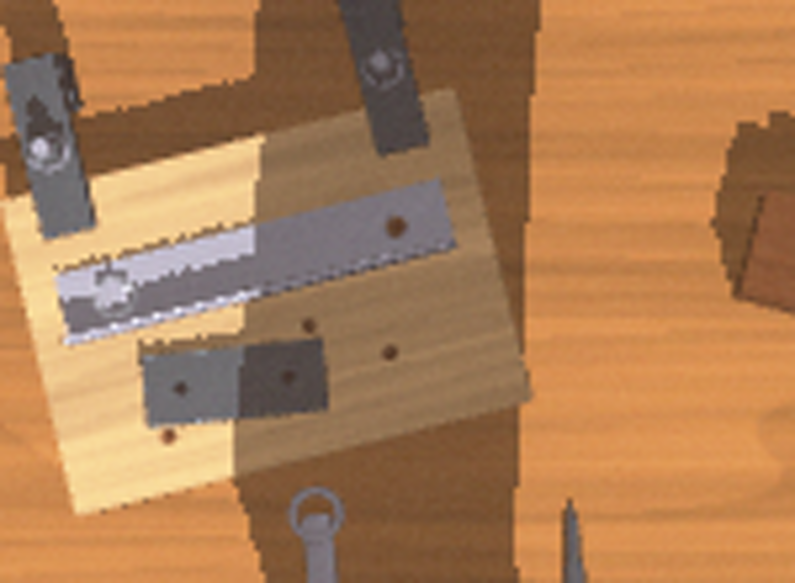

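View pics/t2.png

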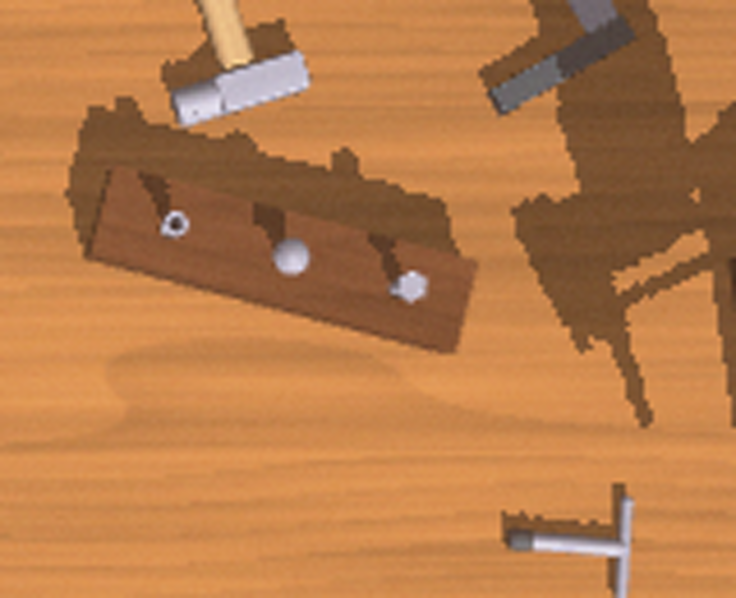

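The top view shows the hex screw at about pixel (429, 212), the right-hand one in the stand. The empty hole is at about (294.7, 192.8) and the driven screw at about (241, 204.7). The network's fence_hole hits were just the fence in general. Next I'll refine both positions with the wrist camera.

```bash
cat >> h.py <<'E'
def yawq(psi):  # tool down, tool x axis at world angle psi
    return (Rn.from_euler('z',psi)*Rn.from_quat([1,0,0,0])).as_quat()
def wray(c,uv,z):
    K=c["intrinsics"];d=np.array([uv[0]-K[0,2],uv[1]-K[1,2]]);r=np.hypot(*d);th=r/K[0,0]
    v=np.array([*(d/max(r,1e-9)*np.sin(th)),np.cos(th)])
    R=np.array(c["R"]);o=-R.T@np.array(c["t"]);w=R.T@v
    return o+w*(z-o[2])/w[2]
def wproj(c,X):
    K=c["intrinsics"];p=np.array(c["R"])@X+np.array(c["t"]);th=np.arctan2(np.hypot(p[0],p[1]),p[2]);u=p[:2]/np.hypot(p[0],p[1])
    return K[:2,2]+K[0,0]*th*u
E
python3 - <<'E'
from h import *
c=capture("top")
h=ray_at_z(c,(294.7,192.8),.044);d=ray_at_z(c,(240.9,204.7),.05);s=ray_at_z(c,(429.4,212.3),.087)
print(h,d,s,np.linalg.norm((h-d)[:2]))
c=capture("wrist");R=np.array(c["R"]);o=-R.T@np.array(c["t"])
T=Rn.from_quat(current_orientation()).as_matrix()
print("cam in tool",T.T@(o-current_position()),"\n",T.T@R.T,c["intrinsics"])
for nm,p in(("s",s),("h",h)):
  for k in range(-6,7):
    q=inverse_kinematics([p[0],p[1],.2],yawq(k*np.pi/6))
    print(nm,k*30,None if q is None else np.round(q,2))
E
```

```text
[0.58394637 0.1074465  0.044     ] [0.55044393 0.26411401 0.05      ] [ 0.52095148 -0.27672976  0.087     ] 0.16020962295005195
cam in tool [ 0.0771442   0.00040883 -0.16341887] 
 [[-1.61560744e-04 -9.59511571e-01 -2.81669167e-01]
 [ 9.99999528e-01  1.14942057e-04 -9.65135463e-04]
 [ 9.58434278e-04 -2.81669189e-01  9.59511099e-01]] [[309.70691629   0.         325.27539926]
 [  0.         309.70691629 204.21244603]
 [  0.           0.           1.        ]]
s -180 [-0.61  0.37  1.56 -0.    1.22 -2.18]
s -150 [-0.61  0.37  1.56 -0.    1.22 -2.7 ]
s -120 None
s -90 [-0.61  0.37  1.56 -0.    1.22  2.54]
s -60 [-0.61  0.37  1.56 -0.    1.22  2.01]
s -30 [-0.61  0.37  1.56 -0.    1.22  1.49]
s 0 [-0.61  0.37  1.56 -0.    1.22  0.97]
s 30 [-0.61  0.37  1.56 -0.    1.22  0.44]
s 60 [-0.61  0.37  1.56 -0.    1.22 -0.08]
s 90 [-0.61  0.37  1.56 -0.    1.22 -0.61]
s 120 [-0.61  0.37  1.56 -0.    1.22 -1.13]
s 150 [-0.61  0.37  1.56 -0.    1.22 -1.65]
s 180 [-0.61  0.37  1.56 -0.    1.22 -2.18]
h -180 [ 0.07  0.37  1.55 -0.    1.22 -1.51]
h -150 [ 0.07  0.37  1.55 -0.    1.22 -2.03]
h -120 [ 0.07  0.37  1.55 -0.    1.22 -2.55]
h -90 None
h -60 [ 0.07  0.37  1.55 -0.    1.22  2.68]
h -30 [ 0.07  0.37  1.55 -0.    1.22  2.16]
h 0 [ 0.07  0.37  1.55 -0.    1.22  1.64]
h 30 [ 0.07  0.37  1.55 -0.    1.22  1.11]
h 60 [ 0.07  0.37  1.55 -0.    1.22  0.59]
h 90 [ 0.07  0.37  1.55 -0.    1.22  0.07]
h 120 [ 0.07  0.37  1.55 -0.    1.22 -0.46]
h 150 [ 0.07  0.37  1.55 -0.    1.22 -0.98]
h 180 [ 0.07  0.37  1.55 -0.    1.22 -1.51]
```

Run:
```python
from h import *
s=np.array([.521,-.2767,.0])
ims=[]
for i,y in enumerate((30,-150)):
    move_ptp([s[0],s[1],.19],yawq(np.radians(y)))
    c=capture("wrist"); np.savez(f"w{i}.npz",**{k:np.array(v) for k,v in c.items()})
    p=wproj(c,[s[0],s[1],.087])
    u,v=np.round(p).astype(int); print(p, current_clock())
    for d in spot_in("wrist","screw_head")[:2]: print(d["conf"],d["xy"],wray(c,d["xy"],.087))
    u0,v0=u-40,v-40; print(u0,v0)
    ims.append(cv2.resize(c["image"][v0:v0+80,u0:u0+80],(400,400),interpolation=2))
cv2.imwrite("pics/w.png",np.hstack(ims))
```

```text
[324.23412269 202.1406602 ] 2.2917
0.66 [324.6, 194.4] [ 0.52736877 -0.273415    0.087     ]
284 162
[325.48266223 203.47087847] 5.0417
0.77 [326.4, 200.8] [ 0.51843678 -0.27723189  0.087     ]
285 163
```

View pics/w.png

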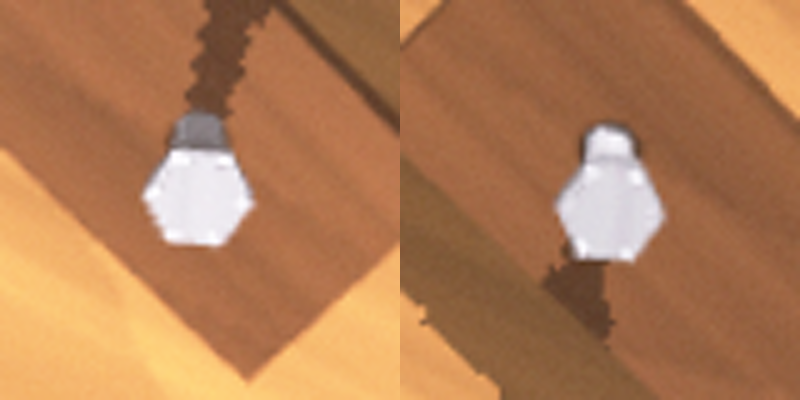

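The wrist crops show the hexagon, with its head centre near (323.8, 201.6) and (326.5, 204.7). Its corners point left and right, so the grasp yaw is about 30° off the view yaw. I'll fit that angle numerically.

Run:
```python
from h import *
for i,(u0,v0) in enumerate(((284,162),(285,163))):
    c=dict(np.load(f"w{i}.npz"));K=c["intrinsics"]
    g=c["image"].min(-1).astype(np.float32)
    roi=cv2.resize(g[v0:v0+80,u0:u0+80],(800,800),interpolation=cv2.INTER_CUBIC)
    for th in (150,165,180):
        m=(roi>th).astype(np.uint8); cs,_=cv2.findContours(m,0,1); k=max(cs,key=cv2.contourArea)[:,0]
        uv=(k+.5)/10-.5+[u0,v0]
        W=np.array([wray(c,p,.087)[:2] for p in uv]).astype(np.float32)
        M=cv2.moments(W.reshape(-1,1,2));ctr=np.array([M["m10"],M["m01"]])/M["m00"]
        d=W-ctr;r=np.hypot(*d.T);a=np.arctan2(d[:,1],d[:,0])
        o=np.argsort(a);aa=np.linspace(-np.pi,np.pi,721)[:-1];rr=np.interp(aa,a[o],r[o],period=2*np.pi)
        f=(rr*np.exp(6j*aa)).sum(); vert=np.degrees(np.angle(f))/6
        print(i,th,ctr.round(5),"area",round(M["m00"]*1e6,1),"(exp 250)","vertex dir mod60",round(vert,2),"amp",abs(f)/720*1e3)
```

```text
0 150 [ 0.52142 -0.27539] area 267.3 (exp 250) vertex dir mod60 -4.21 amp 0.2555168442238079
0 165 [ 0.52141 -0.2754 ] area 258.9 (exp 250) vertex dir mod60 -4.37 amp 0.2587252446289001
0 180 [ 0.5214  -0.27541] area 250.8 (exp 250) vertex dir mod60 -4.49 amp 0.25831240065048766
1 150 [ 0.52011 -0.2761 ] area 312.3 (exp 250) vertex dir mod60 -18.04 amp 0.12280425338567638
1 165 [ 0.52013 -0.27607] area 301.6 (exp 250) vertex dir mod60 -18.38 amp 0.11956992546314317
1 180 [ 0.52017 -0.27604] area 289.8 (exp 250) vertex dir mod60 -19.09 amp 0.11951662549413321
```

Run:
```python
from h import *
q=yawq(np.radians(55.6)); s=np.array([.5213,-.2755])
move_gripper(.04)
move_ptp([*s,.13],q)
print(servo_line([*s,.0685],rate=.08,contact_N=6),current_position(),current_force())
move_gripper(0.0)
print("gap",current_finger_gap(),current_grip_force(),current_force(),current_torque(),current_clock())
servo_line([*s,.19],rate=.12)
print("gap",current_finger_gap(),current_force(),current_torque())
h=np.array([.584,.1075])
ims=[]
for i,y in enumerate((0,180)):
    move_ptp([*h,.19],yawq(np.radians(y)))
    c=capture("wrist"); np.savez(f"v{i}.npz",**{k:np.array(v) for k,v in c.items()})
    u,v=np.round(wproj(c,[*h,.044])).astype(int); print(u,v,wproj(c,[*h,.1415]),current_clock())
    for d in spot_in("wrist","fence_hole")[:2]: print(d["conf"],d["xy"],wray(c,d["xy"],.044))
    ims.append(cv2.resize(c["image"][v-30:v+90,u-60:u+60],(400,400),interpolation=2)); print(u-60,v-30)
cv2.imwrite("pics/v.png",np.hstack(ims))
```

```text
False [ 0.52167092 -0.27575087  0.0688254 ] [ 0.60732014 -0.12178051 -0.48918596]
gap 0.016456470202850626 30.00030524097383 [-0.04944585 -0.87506166  0.9054114 ] [-0.03613976 -0.02144821  0.00492462] 9.6833
gap 0.01623371670339266 [-0.137462   -0.18248719 -0.60662629] [ 0.00121441 -0.01458737  0.0115146 ]
324 192 [323.97719945 224.17636158] 12.3583
0.59 [265.3, 187.5] [0.58850288 0.16886534 0.044     ]
264 162
326 192 [325.72412285 224.21129625] 15.1083
0.71 [385.7, 160.4] [0.5509822 0.1688538 0.044    ]
0.45 [240.5, 17.1] [0.39957188 0.02139172 0.044     ]
266 162
```

View pics/v.png

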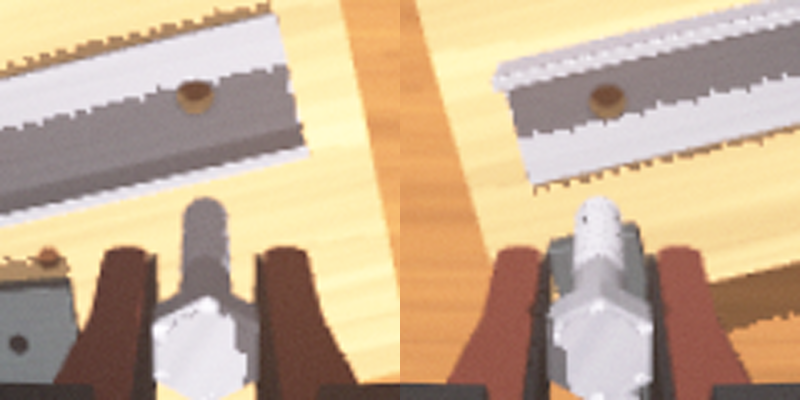

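The screw is upright in the jaws. The hole is near (322.3, 191) in view 0 and (328, 192) in view 1. I'll measure the hole and tip numerically.

Run:
```python
from h import *
h=np.array([.584,.1075])
for i,(u0,v0) in enumerate(((264,162),(266,162))):
    c=dict(np.load(f"v{i}.npz"));im=c["image"]
    hu,hv=((195,97),(207,100))[i];hu,hv=hu/3.333,hv/3.333
    roi=cv2.resize(im[v0:v0+120,u0:u0+120],(1200,1200),interpolation=cv2.INTER_CUBIC)
    S=cv2.cvtColor(roi,cv2.COLOR_BGR2HSV)[...,1]
    for th in(70,90):
        n,L,st,ce=cv2.connectedComponentsWithStats((S>th).astype(np.uint8))
        l=L[int(hv*10),int(hu*10)]; uv=(ce[l]+.5)/10-.5+[u0,v0]
        print(i,th,"lab",l,"uv",uv.round(2),st[l][2:4]/10,"hole",wray(c,uv,.044).round(5))
    g=im.astype(int)
    Z=c["range_z"];R=np.array(c["R"])
    # 3D points of the screw shank from depth: fisheye rays
    K=c["intrinsics"];v,u=np.mgrid[v0:v0+120,u0:u0+120];dx,dy=u-K[0,2],v-K[1,2];r=np.hypot(dx,dy)+1e-9;t=r/K[0,0]
    z=Z[v,u];P=np.stack([dx/r*np.tan(t)*z,dy/r*np.tan(t)*z,z],-1);W=(P-c["t"])@R
    # hexhead/flange check
    m=(abs(W[...,0]-h[0])<.02)&(abs(W[...,1]-h[1])<.012)&(W[...,2]>.13)&(z>0)
    for a,b in((.140,.146),(.146,.155),(.155,.165),(.165,.185),(.19,.215)):
        k=m&(W[...,2]>a)&(W[...,2]<b)
        if k.sum(): print("  z",a,b,k.sum(),"x",np.ptp(W[k][:,0]).round(4),W[k][:,:2].mean(0).round(4),"y mid",((W[k][:,1].min()+W[k][:,1].max())/2).round(4))
    print(" flange z",np.median(W[18:22,48:52,2]), "minz screw",W[m][:,2].min())
```

```text
0 70 lab 5 uv [322.13 190.79] [11.1  9.4] hole [0.58481 0.10984 0.044  ]
0 90 lab 6 uv [322.13 190.69] [10.3  8.7] hole [0.58492 0.10984 0.044  ]
  z 0.146 0.155 61 x 0.0053 [0.5878 0.1068] y mid 0.1068
  z 0.155 0.165 74 x 0.005 [0.5878 0.1067] y mid 0.1067
  z 0.165 0.185 167 x 0.0051 [0.5878 0.1068] y mid 0.1069
  z 0.19 0.215 1301 x 0.0208 [0.588  0.1071] y mid 0.1075
 flange z 0.04538626369245398 minz screw 0.14790081395875446
1 70 lab 13 uv [327.81 192.07] [11.1  9.9] hole [0.58442 0.10988 0.044  ]
1 90 lab 9 uv [327.83 192.06] [9.9 9.2] hole [0.58441 0.1099  0.044  ]
  z 0.146 0.155 64 x 0.0054 [0.5801 0.1071] y mid 0.107
  z 0.155 0.165 73 x 0.0053 [0.5801 0.107 ] y mid 0.107
  z 0.165 0.185 165 x 0.005 [0.5801 0.1069] y mid 0.1068
  z 0.19 0.215 1292 x 0.0211 [0.5799 0.1074] y mid 0.1075
 flange z 0.06640361866008865 minz screw 0.14730600807453187
```

Run:
```python
from h import *
h=np.array([.5846,.1104]);q=yawq(np.radians(255))
move_ptp([*h,.15],q); print(current_joint_pos().round(3) if hasattr(current_joint_pos(),'round') else current_joint_pos())
servo_line([*h,.1],rate=.1)
print(current_position(),np.round(current_force(),2),current_clock())
hit=servo_line([*h,.073],rate=.015,contact_N=4)
print(hit,current_position(),np.round(current_force(),2),np.round(current_torque(),3),current_clock())
```

```text
[ 0.071  0.424  1.604  0.     1.114 -2.808]
[0.58487157 0.11039997 0.10016958] [0.11 0.52 0.52] 17.0
True [0.58492864 0.11045392 0.07633429] [ 0.17 -0.08  4.14] [ 0.158 -0.061  0.029] 18.4167
```

The screw went straight in, with the tip 16.5 mm below the mouth. Next I'll press to 16 N and try a few turning steps under force control.

```bash
cat >> h.py <<'E'
def force(n=3):
    f=[]
    for _ in range(n): f.append(current_force()); sleep(.01)
    return np.mean(f,0)
def turn(xy,z,yaw,dyaw,step=7.5,target=16.,log=2):
    """turn clockwise by dyaw deg under a steady push; returns z,yaw commanded"""
    n=int(np.ceil(dyaw/step)); step=dyaw/n
    for i in range(n):
        F=force(); lat=np.hypot(F[0],F[1])
        if F[2]>24 or lat>10: print("STOP",F); break
        dz=np.clip(.6*(target-F[2])/15e3,-3e-4,3e-4)+5e-5*step/7.5
        z-=dz; yaw-=step
        servo_line([*xy,z],yawq(np.radians(yaw)),rate=.02)
        if i%log==0: print(i,"yaw",round(yaw,1),"z",round(z*1e3,2),"F",F.round(1),"Tz",round(current_torque()[2],3),"t",round(current_clock(),2))
    print("end",current_position().round(5) if hasattr(current_position(),'round') else current_position(),force().round(2),current_joint_pos()[5],current_clock())
    return z,yaw
E
python3 - <<'E'
from h import *
xy=np.array([.5846,.1104]);z=current_position()[2]-2e-4
for _ in range(8):
    F=force()
    print(round(z*1e3,2),F.round(1),current_clock())
    if F[2]>15: break
    z-=min(3e-4,.8*(16-F[2])/15e3); servo_line([*xy,z],rate=.02)
z,yaw=turn(xy,z,255,30,log=1)
print(z,yaw)
E
```

```text
76.13 [ 0.3 -0.3  4.3] 18.4417
75.83 [-0.1  0.1  5.5] 18.7167
75.53 [-0.3  0.3  6.9] 18.9917
75.23 [-0.3  0.2  7.6] 19.2667
74.93 [-1.1  0.3  8.8] 19.5417
74.63 [-1.4  0.2 10. ] 19.8167
74.33 [-0.8  0.4 10.7] 20.0917
74.05 [-1.7  0.7 11.7] 20.3667
0 yaw 247.5 z 73.62 F [-1.9  0.3 12.1] Tz 0.034 t 20.93
1 yaw 240.0 z 73.46 F [-1.5  0.8 13.1] Tz 0.053 t 21.23
2 yaw 232.5 z 73.29 F [-1.6  0.2 13.2] Tz -0.016 t 21.54
3 yaw 225.0 z 73.13 F [-1.6  0.3 13.2] Tz -0.021 t 21.85
end [0.58596 0.11065 0.07471] [-1.01  0.46 13.19] -2.285453674985807 21.875
0.07312892819163877 225.0
```

```bash
sed -i 's|\.6\*(target-F\[2\])/15e3,-3e-4,3e-4)+5e-5|.6*(target-F[2])/3.8e3,-5e-4,5e-4)+6e-5|; s|"Tz"|"pos",(np.array(current_position())*1e3).round(2),"Tz"|' h.py
python3 - <<'E'
from h import *
xy=np.array([.5836,.1102])
z,yaw=turn(xy,.07313,225,60,log=1)
print(z,yaw)
E
```

```text
0 yaw 217.5 z 72.68 F [-1.   0.4 13.5] pos [585.54 110.46  74.54] Tz 0.041 t 22.18
1 yaw 210.0 z 72.3 F [-0.7  0.6 14. ] pos [585.78 110.44  74.32] Tz 0.069 t 22.49
2 yaw 202.5 z 72.06 F [-0.8  0.5 14.9] pos [585.88 110.44  74.14] Tz -0.015 t 22.8
3 yaw 195.0 z 71.82 F [-0.8  0.2 14.8] pos [585.96 110.4   73.97] Tz 0.048 t 23.11
4 yaw 187.5 z 71.64 F [-0.5  0.4 15.3] pos [586.03 110.35  73.81] Tz -0.01 t 23.42
5 yaw 180.0 z 71.49 F [-0.3  0.3 15.4] pos [586.04 110.29  73.68] Tz 0.03 t 23.73
6 yaw 172.5 z 71.38 F [-0.6 -0.5 15.7] pos [586.01 110.23  73.53] Tz 0.04 t 24.03
7 yaw 165.0 z 71.21 F [-0.5 -0.6 15.3] pos [586.   110.15  73.38] Tz 0.035 t 24.34
end [0.586   0.11015 0.07338] [-0.06  0.13 16.07] -1.2384854614892433 24.3667
0.07120954022200066 165.0
```

Run:
```python
from h import *
xy=np.array([.5829,.1102])
z,yaw=turn(xy,.07121,165,120,log=3)
print(z,yaw,current_finger_gap())
c=capture("wrist");p=np.round(wproj(c,np.array(current_position())+[0,0,.015])).astype(int);print(p)
cv2.imwrite("pics/g.png",cv2.resize(c["image"][p[1]-100:p[1]+60,p[0]-80:p[0]+80],(480,480),interpolation=2))
```

```text
0 yaw 157.5 z 71.09 F [-0.3 -0.7 15.6] pos [585.38 110.17  73.29] Tz 0.02 t 24.68
3 yaw 135.0 z 70.76 F [-0.9 -0.6 16.1] pos [585.28 110.18  72.94] Tz 0.032 t 25.6
6 yaw 112.5 z 70.47 F [-0.4 -0.2 15.9] pos [585.19 110.2   72.64] Tz 0.044 t 26.52
9 yaw 90.0 z 70.25 F [-0.9 -0.  16.4] pos [585.12 110.22  72.36] Tz 0.053 t 27.45
12 yaw 67.5 z 69.99 F [-0.6 -0.3 15.8] pos [585.15 110.29  72.07] Tz 0.018 t 28.38
15 yaw 45.0 z 69.66 F [-0.8 -0.1 15.9] pos [585.27 110.27  71.82] Tz 0.049 t 29.3
end [0.58527 0.11027 0.07182] [-0.46 -0.42 15.39] 0.8560007968051094 29.325
0.06966069836932805 45.0 0.01623851014612072
[325 264]
```

View pics/g.png

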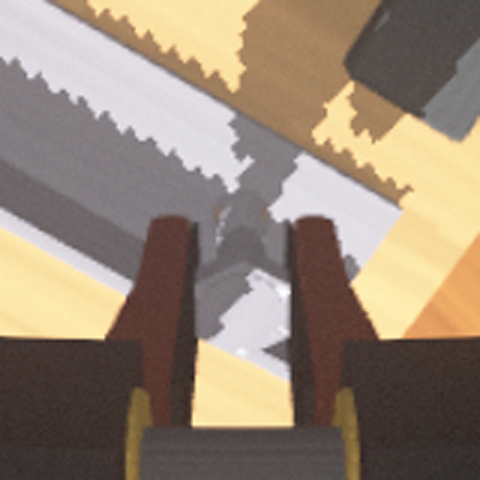

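The screw is still square in the jaws, and the feed matches 4.5 mm per turn. I'll carry on.

Run:
```python
from h import *
xy=np.array([.5829,.1102])
z,yaw=turn(xy,.06966,45,110,log=4)
print(z,yaw,current_finger_gap())
```

```text
0 yaw 37.7 z 69.55 F [-0.5 -0.3 15.7] pos [585.29 110.28  71.71] Tz 0.029 t 29.68
4 yaw 8.3 z 69.04 F [ 0.1 -0.7 15.4] pos [585.36 110.18  71.26] Tz 0.029 t 30.88
8 yaw -21.0 z 68.7 F [-1.3 -0.6 16. ] pos [585.15 110.12  70.86] Tz 0.024 t 32.08
12 yaw -50.3 z 68.51 F [-0.8 -0.4 16.3] pos [584.92 110.2   70.59] Tz -0.022 t 33.27
end [0.58487 0.11024 0.07038] [-1.46 -0.02 15.16] 2.7759082863457323 33.9
0.06832517713395361 -65.0 0.01639854076262272
```

Run:
```python
from h import *
xy=np.array([.5834,.1102]);z=.06833;yaw=-65.
for _ in range(8):
    F=force()
    if F[2]<2.5: break
    z+=.8*(F[2]-1)/3.8e3; servo_line([*xy,z],rate=.02)
p=current_position();print(p,force(),z)
move_gripper(.04); p=np.array(current_position());print(p,force(),current_clock())
servo_line([p[0],p[1],.125],rate=.1)
c=capture("wrist");u,v=np.round(wproj(c,[*p[:2],p[2]+.017])).astype(int);print(u,v)
cv2.imwrite("pics/r.png",cv2.resize(c["image"][v-60:v+60,u-60:u+60],(480,480),interpolation=2));np.savez("r.npz",**{k:np.array(v) for k,v in c.items()})
```

```text
[0.58349848 0.1102506  0.07285727] [2.07583216 0.94604833 0.53531676] 0.07303001880132962
[0.58329773 0.11017559 0.07297957] [-0.24091736 -0.1842006  -0.07216609] 35.4333
325 231
```

View pics/r.png

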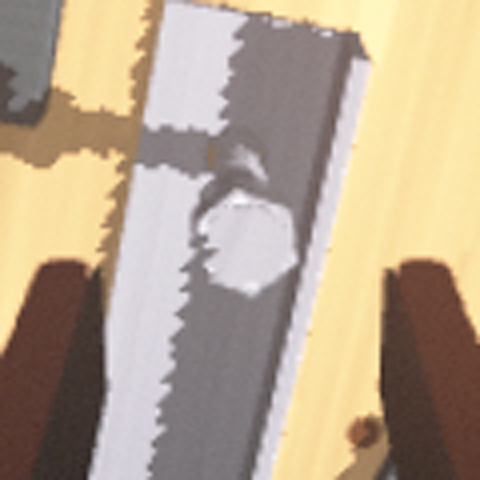

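The screw stands upright on its own, with its head at about pixel (326, 231) and its flats facing the pads. I'll check the head height from depth.

Run:
```python
from h import *
c=dict(np.load("r.npz"));K=c["intrinsics"];R=c["R"]
v,u=np.mgrid[165:300,260:390];dx,dy=u-K[0,2],v-K[1,2];r=np.hypot(dx,dy)+1e-9;t=r/K[0,0]
z=c["range_z"][v,u];W=(np.stack([dx/r*np.tan(t)*z,dy/r*np.tan(t)*z,z],-1)-c["t"])@R
m=(np.hypot(W[...,0]-.585,W[...,1]-.1105)<.02)&(W[...,2]>.075)
print("head top",np.percentile(W[m][:,2],[5,25,50,75,95]).round(4),W[m].mean(0),m.sum())
k=(np.hypot(W[...,0]-.585,W[...,1]-.1105)<.04)&(W[...,2]<.055)&(W[...,2]>.03)
print("flange/board z hist",np.histogram(W[k][:,2],bins=np.arange(.036,.056,.002)))
# lean: shank pts
for a,b in((.046,.06),(.06,.075)):
    k=(np.hypot(W[...,0]-.585,W[...,1]-.1105)<.009)&(W[...,2]>a)&(W[...,2]<b);print(k.sum(),W[k].mean(0))
mm=m&(W[...,2]>np.median(W[m][:,2])-.002)
print("top plane fit",np.linalg.lstsq(np.c_[W[mm][:,:2]-W[mm][:,:2].mean(0),np.ones(mm.sum())],W[mm][:,2],rcond=None)[0], W[mm].mean(0))
```

```text
head top [0.0893 0.0923 0.0933 0.1524 0.1745] [0.59158786 0.11201157 0.11938986] 1024
flange/board z hist (array([   2,   40, 2168,  608, 2170,  545,   26,   54,   32,   21]), array([0.036, 0.038, 0.04 , 0.042, 0.044, 0.046, 0.048, 0.05 , 0.052,
       0.054, 0.056]))
104 [0.5855142  0.10754503 0.05208149]
43 [0.58536415 0.10618069 0.06567879]
top plane fit [2.78694089 0.57697652 0.12272192] [0.592232   0.11279742 0.12272192]
```

Head top is about 92.5 mm after correcting the depth bias, so the feed could be anywhere from 2.6 to 4 mm, which is too uncertain. I'll regrip, turn further under the same push, and track z.

Run:
```python
from h import *
c=dict(np.load("r.npz"));s=wray(c,(326.4,231.4),.0925);print(s)
xy=s[:2] if np.hypot(s[0]-.585,s[1]-.1103)<.003 else np.array([.585,.1103])
yaw=179.;q=yawq(np.radians(yaw))
move_ptp([*xy,.125],q)
print(servo_line([*xy,.0738],rate=.06,contact_N=5),current_position(),force())
move_gripper(0.); print(current_finger_gap(),current_position(),force().round(2),current_clock())
z=.0738
for _ in range(12):
    F=force()
    if F[2]>14.5 or np.hypot(F[0],F[1])>8: break
    z-=min(7e-4,.8*(16-F[2])/3.8e3); servo_line([*xy,z],rate=.02)
print("pressed",z,F,current_position(),current_clock())
z,yaw=turn(xy-[.0015,0],z,yaw,45,log=2); print(z,yaw,xy)
```

```text
[0.58254395 0.10899303 0.0925    ]
False [0.5828886  0.10899512 0.0740933 ] [-0.14645489  0.03492516 -0.10119772]
0.01646205198220227 [0.58263889 0.10896992 0.07391849] [ 0.03 -0.24  0.62] 41.2417
pressed 0.06981656198934352 [-0.47549967 -0.02498129 15.29138819] [0.58433231 0.10904884 0.07175193] 42.9167
0 yaw 171.5 z 69.54 F [-1.4 -0.2 14.6] pos [583.19 109.17  71.65] Tz 0.009 t 43.23
2 yaw 156.5 z 69.24 F [-1.4  0.1 15.5] pos [583.29 109.28  71.4 ] Tz 0.076 t 43.84
4 yaw 141.5 z 69.09 F [-0.8  0.7 15.7] pos [583.33 109.41  71.27] Tz -0.002 t 44.46
end [0.58341 0.10943 0.07116] [-0.5   1.   15.49] -0.6991622675922541 44.7917
0.06899167737502195 134.0 [0.58254395 0.10899303]
```

Run:
```python
from h import *
z,yaw=turn(np.array([.582,.1098]),.06899,134,180,log=5)
xy=np.array(current_position())[:2]
for _ in range(8):
    F=force()
    if F[2]<2.5: break
    z+=.8*(F[2]-1)/3.8e3; servo_line([*(xy-[.0013*max(F[2],0)/16,0]),z],rate=.02)
print(current_position(),force().round(2))
move_gripper(.04); p=np.array(current_position());print(p,force().round(2),current_clock())
servo_line([p[0],p[1],.15],rate=.12)
c=capture("scene");K=c["intrinsics"]
X=np.array(c["R"])@[.585,.1103,.07]+np.array(c["t"]);u,v=np.round((K@X/X[2])[:2]).astype(int)
a=cv2.resize(c["image"][v-40:v+40,u-40:u+40],(400,400),interpolation=2)
c=capture("wrist");u,v=np.round(wproj(c,[*p[:2],.09])).astype(int);print(u,v)
cv2.imwrite("pics/f.png",np.hstack([a,cv2.resize(c["image"][v-60:v+60,u-60:u+60],(400,400),interpolation=2)]));np.savez("f.npz",**{k:np.array(v) for k,v in c.items()})
W=[]
K=c["intrinsics"];v,u=np.mgrid[v-40:v+40,u-40:u+40];dx,dy=u-K[0,2],v-K[1,2];r=np.hypot(dx,dy)+1e-9;t=r/K[0,0]
z=c["range_z"][v,u];W=(np.stack([dx/r*np.tan(t)*z,dy/r*np.tan(t)*z,z],-1)-c["t"])@np.array(c["R"])
m=(np.hypot(W[...,0]-.585,W[...,1]-.1105)<.02)&(W[...,2]>.08)&(W[...,2]<.1);print("top",np.median(W[m],0),m.sum(),current_clock())
```

```text
0 yaw 126.5 z 68.83 F [-1.   1.  15.4] pos [583.77 110.02  70.95] Tz 0.004 t 45.1
5 yaw 89.0 z 68.54 F [-2.   1.6 15.8] pos [583.92 110.29  70.62] Tz -0.012 t 46.64
10 yaw 51.5 z 68.09 F [-0.7  1.9 15.9] pos [584.28 110.51  70.23] Tz 0.05 t 48.18
15 yaw 14.0 z 67.31 F [ 0.6  2.6 15.4] pos [585.09 110.6   69.74] Tz 0.031 t 49.73
20 yaw -23.5 z 66.57 F [ 0.3  1.1 15.2] pos [585.71 110.28  69.21] Tz 0.067 t 51.27
end [0.58574 0.11005 0.06887] [ 0.78 -0.42 16.18] 2.443703685348185 52.2167
[0.58530679 0.11011396 0.0712389 ] [1.69 0.07 2.07]
[0.58527636 0.11005444 0.0714118 ] [0.26 0.02 0.11] 53.7917
324 219
top [0.58505745 0.10889211 0.08961057] 466 54.7
```

View pics/f.png

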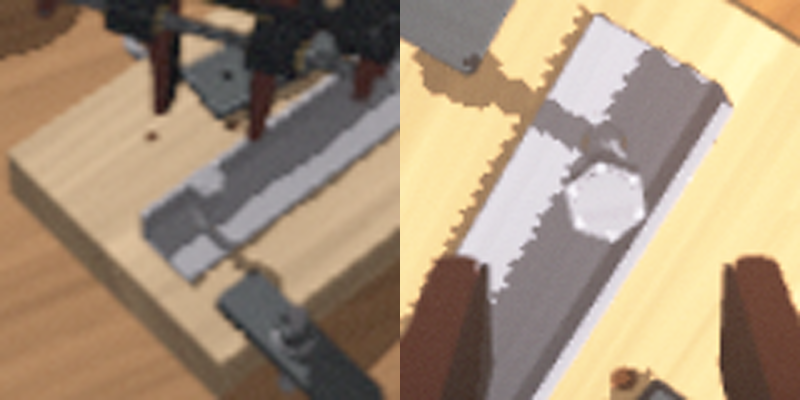

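The screw stands upright in the hole, and its head is about 3 mm lower than before the second turn, so total feed is well over 3.2 mm. The gripper is clear.

```bash
python3 -c "
from h import *
print(current_clock());print(close_job())"
```

```text
54.7
the job is handed in; nothing more can be done
None
```

I handed the job in at 54.7 s: the coach screw stands upright on its own in the fence hole, let go, and no verdict came back. I turned it about 545° clockwise under a push of about 13–16 N, more than the one turn asked, because depth readings left the first 320° uncertain. Feed is estimated at over 5 mm, and I steered clear of everything else but did not re-check it.

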